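# Shut both gas cocks on the bench turret

### The arm

A 7-joint arm with a two-finger parallel gripper is mounted at the origin on the work surface. World frame = base frame: x ahead of the robot, y to its left, z up, the work surface at z = 0. Lengths are in m, angles in rad, forces in N, time in s.
With the tool pointing down it reaches from about 0.4 to 0.9 m from the base axis. Payload 5.6 kg.
Tool frame: the origin (TCP) lies at the very end of the fingers, on their centre line; the grasp point (between the pads) lies 19 mm behind it; z points along the fingers, y is the direction in which the jaws open and shut (so a half turn about z gives the same grasp; the last joint's range is limited). The gripper opens to 92 mm and grips with 3 to 60 N. Pads are 20 mm wide; open, the fingers measure 128 mm over their backs; the gripper's body (75 mm by 189 mm) begins 69 mm behind the grasp point.
Start: joints at [1.258, 0.468, -0.012, 1.603, 0.006, 1.071, -0.056], TCP at [0.173, -0.627, 0.215] pointing down, gripper open.
Joint ranges: [-2.53, 2.53], [-0.31, 2.02], [-1.57, 1.55], [0.28, 2.44], [-1.29, 4.43], [0.15, 1.84], [-2.92, 2.92]. Speed limits (rad/s): [2.57, 2.57, 3.14, 3.14, 3.14, 3.14, 3.14].

### API

Orientations are given as a unit quaternion [w, x, y, z].
In Python, from bench import arm, capture, finish_job gives the robot as it stands.
- The arm moves only by the tool play_rows, never from a script. Its argument "commands" is a list of rows, each an object with "offset": the shift along the tool's x, y, z normalised to -1 to 1, where 1 is 200 mm, a list of three; "rot": the turn, a rotation vector about the tool's x, y, z normalised to -1 to 1, where 1 is 90 degrees, a list of three; "gripper": the closure, from 0 (fully open) to 1 (shut). A call has 1 to 10 rows; each row is the pose to reach, as a shift and turn from the pose commanded when the call began, along the tool's axes at that moment; what a row does not reach only later rows make up. A row lasts 1/10 s, in which the tool goes at most 50 mm and 8.59 degrees, less where a joint would pass 70% of its speed; a pose out of reach is approached as far as the arm can. A call with a number of a shift or a turn outside -1 to 1 is refused whole. A call with a gripper value outside its range is refused whole. The fingers move at their own pace and stop on an object; "force" is the grip in N (left out, the last holds). Time passes only in rows, so rows that repeat a pose let the fingers close. It gives the time, the measured TCP pose, the force and the opening at its end, in the units of the state.
- arm.read_state(): the state, without advancing time (a new reading comes with each control period).
- capture(name): name is "side" or "top"; returns a dict with "color" (420x560x3 uint8, blue, green, red), "camera_matrix" (3x3 intrinsics, pixels), "R" (3x3) and "t" (3): a world point X has camera coordinates R X + t. Camera axes: x right, y down, z forward; pixel columns grow to the right and rows downward; lengths in m; the calibration is good to about 2 mm. A picture is of the moment at which its call begins. There is no depth.
- finish_job(): hands the job in, once; it reports no verdict.
The state is a dict: "time_s": time; "qpos": joint angles; "dq": joint speeds; "joint_efforts": joint torques, N m; "position": TCP position; "tool_rot": TCP orientation; "contact_force": force on the tool from outside, world axes, zero at the start; "ft_torque": the same for the moment, N m; "width": opening from 0.0 (shut) to 1.0 (fully open).
Only numpy, scipy, OpenCV 4.12 (cv2) and the standard library are available. Lean on these libraries where they do the work, as an engineer would, in place of code of your own. Each camera call takes 0.05 s, during which the arm holds its last target.

### The job

The gas main to this lab bench is about to be turned back on, and both cocks on the gas turret (yellow levers) were left open. Shut them: push each yellow lever round with a fingertip, without gripping it, until it is fully home, square across its nozzle. Leave the blue air lever just as it is, and do not shift the burner, jar, dish or marker standing around.

Things in the scene. Friction and masses are not known exactly. Their poses are not given: they have to be found in the camera images.
- gas_turret: chromed gas turret bolted to the black bench; origin on the bench at the post's centre, z up; 100 mm high, 42 mm across, flange 62 mm. Two cocks, along its +y (gas_a) and -y (gas_b): valve body 27 mm across, 50 mm from the centre, under 107 mm high; bare nozzle to 107 mm from the centre, below 90 mm high. Only the levers are higher. Place, yaw and side (robot's left or right) vary.
- gas_a (a joint): yellow lever with a white line on top, on the turret's own +y side. Rad: 0 = shut, on its stop, square across its nozzle; 1.57 = wide open, straight out above its nozzle. From above it opens anticlockwise, shuts clockwise. No spring: steady friction of 0.2 N m (4 N at 50 mm), stays where left. Shut, it points along the turret's own +x; open, along +y.
- gas_a_axis (a point): on the upright spindle axis of yellow lever gas_a, at half the lever's thickness, 114 mm above the bench. x points along the lever to its free end, z up; turns with the lever. The lever is 12 mm wide and 12 mm thick (108 to 120 mm above the bench), its hub 23 mm across (top 121 mm).
- gas_a_tip (a point): on the centre line of yellow lever gas_a, 70 mm from its spindle axis (the rounded end is at 76 mm), at half its thickness, 114 mm above the bench; x along the lever outwards, z up.
- gas_b (a joint): yellow lever with a white line on top, on the turret's own -y side. Rad: 0 = shut, on its stop, square across its nozzle; 1.57 = wide open, straight out above its nozzle. From above it opens anticlockwise, shuts clockwise. No spring: steady friction of 0.2 N m (4 N at 50 mm), stays where left. Shut, it points along the turret's own -x; open, along -y.
- gas_b_axis (a point): on the upright spindle axis of yellow lever gas_b, at half the lever's thickness, 114 mm above the bench. x points along the lever to its free end, z up; turns with the lever. The lever is 12 mm wide and 12 mm thick (108 to 120 mm above the bench), its hub 23 mm across (top 121 mm).
- gas_b_tip (a point): on the centre line of yellow lever gas_b, 70 mm from its spindle axis (the rounded end is at 76 mm), at half its thickness, 114 mm above the bench; x along the lever outwards, z up.
- air_post: compressed-air post, built like the gas turret with the same heights but with a single cock, on its own -x side, under a blue lever. Bolted down; origin on the bench at the post's centre, z up. It stands on the robot's other side from the gas turret.
- air (a joint): blue lever of the air post, the same make and size as the yellow ones, to be left as it is, at whatever opening. Rad: 0 = shut, on its stop, square across its nozzle; 1.57 = wide open, straight out above its nozzle. From above it opens anticlockwise, shuts clockwise. No spring: steady friction of 0.2 N m (4 N at 50 mm), stays where left. 
- air_tip (a point): on the centre line of blue lever air, 70 mm from its spindle axis (the rounded end is at 76 mm), at half its thickness, 114 mm above the bench; x along the lever outwards, z up.
- burner: loose Bunsen burner, not connected: dark steel foot 78 mm across, thin steel tube, 140 mm high; origin under the foot's centre, z up. Not to be moved.
- jar: loose white plastic reagent jar, 64 mm across, 125 mm high; origin under its centre, z up. Not to be moved.
- dish: loose covered Petri dish with amber agar, 92 mm across, 16 mm high; origin under its centre, z up. Not to be moved.
- marker: loose flat white marker with a green cap, 131 x 23 x 15 mm, lying on the bench; origin under it, x along it towards the cap. Not to be moved.
Things that resemble listed ones, but are neither listed nor needed, are in the scene too. Leave any orange look-alike of the gas_turret alone.

How it is judged:
By the outcome, as a careful person would: the job done as asked, in the order asked, and still so for the second after the job is handed in, with the robot touching nothing.
It also fails if it takes over 45 s, if anything falls off the work surface, if the arm or the gripper's body presses on something with over 40 N, if the wrist force passes 120 N, or if a joint passes its speed limit or range.

## Working session

There is one attempt and no reset: what is moved stays moved. The work goes in short steps, Python scripts to look and compute and a tool call to move; the robot and the scene stay as the last step left them, time stands still between calls to the robot, and variables do not carry over. Pictures are saved under pics/ and viewed, and the job is handed in when it is done.

Besides the shell and the picture viewer there is one more tool, called after ">>>" as name([rows], argument=value, ...), one row to a line, values as JSON. play_rows: Moves the arm, as the interface text tells. Its arguments: {"type":"object","properties":{"commands":{"type":"array"},"force":{"type":"number"}},"required":["commands"]}

```bash
ls; mkdir -p pics; python3 - <<'E'
from bench import arm, capture
import cv2,pickle
print(arm.read_state())
for n in("side","top"):
    c=capture(n); cv2.imwrite(f"pics/{n}0.png",c["color"]); pickle.dump(c,open(f"{n}0.pkl","wb"))
    print(n,c["camera_matrix"],c["R"],c["t"])
E
```

```text
pics
{'time_s': 0.0, 'qpos': array([ 1.25804646,  0.46837823, -0.01161614,  1.60357504,  0.00601018,
        1.07142122, -0.05632806]), 'dq': array([-0.00051912, -0.00041885,  0.00109436, -0.00037409,  0.00033144,
       -0.00202869, -0.00017926]), 'joint_efforts': array([-7.06160745e-05, -5.20575857e+01, -1.23157504e-02, -2.43753147e+01,
       -5.67145727e-02,  1.70300103e-02,  1.60374962e-04]), 'position': array([ 0.17300548, -0.62596478,  0.21365979]), 'tool_rot': array([-8.55058049e-04,  9.90922855e-01,  1.34428915e-01, -1.79378292e-04]), 'contact_force': array([-0.14903371, -0.18664837, -0.21039364]), 'ft_torque': array([ 0.00823456, -0.05186107, -0.0926771 ]), 'width': 0.9962754975906313}
side [[504.58663827   0.         289.2233995 ]
 [  0.         504.58663827 206.24686701]
 [  0.           0.           1.        ]] [[-0.93324749 -0.35923182 -0.0012735 ]
 [-0.25235397  0.65810459 -0.70937707]
 [ 0.25566891 -0.66170299 -0.70482803]] [0.49469727 0.13822768 1.61402449]
top [[485.99953557   0.         281.24169854]
 [  0.         485.99953557 204.60096118]
 [  0.           0.           1.        ]] [[-0.02763666 -0.99953708 -0.0127215 ]
 [-0.99827334  0.02825713 -0.05149634]
 [ 0.05183198  0.01127635 -0.99859215]] [0.12864445 0.51559276 1.41210842]
```

View pics/top0.png

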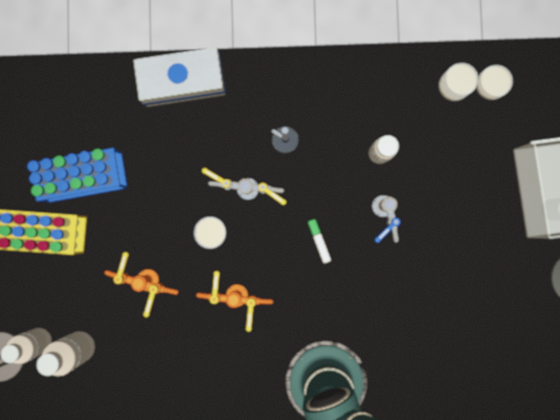

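View pics/side0.png

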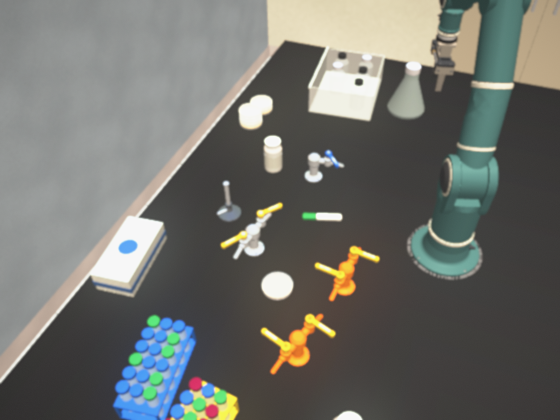

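The top view shows the chrome turret at about (248,188) with yellow levers ending near (205,170) and (284,202). The air post is at (385,207). The two orange look-alikes are at (147,280) and (236,298), with the dish at (210,232), burner at (285,138) and marker at (319,241).

```bash
cat > h.py <<'E'
import numpy as np,cv2
def ray(c,u,v,z):
    K,R,t=c["camera_matrix"],c["R"],c["t"]
    d=R.T@np.linalg.solve(K,[u,v,1.]); o=-R.T@t
    return o+d*(z-o[2])/d[2]
def proj(c,X):
    p=c["camera_matrix"]@(c["R"]@np.array(X)+c["t"]); return p[:2]/p[2]
def levers(c,box,z=0.12):
    x0,y0,x1,y1=box
    hsv=cv2.cvtColor(c["color"],cv2.COLOR_BGR2HSV)
    m=cv2.inRange(hsv,(20,90,90),(35,255,255)); k=np.zeros_like(m);k[y0:y1,x0:x1]=m[y0:y1,x0:x1]
    n,l,s,ce=cv2.connectedComponentsWithStats(k)
    out=[]
    for i in range(1,n):
        if s[i,4]<30: continue
        ys,xs=np.where(l==i)
        P=np.array([ray(c,u,v,z)[:2] for u,v in zip(xs,ys)])
        vx,vy,mx,my=cv2.fitLine(P.astype(np.float32),cv2.DIST_L2,0,.01,.01).ravel()
        s_=(P-[mx,my])@[vx,vy]
        out.append((s[i,4],ce[i],np.array([mx,my]),np.degrees(np.arctan2(vy,vx)),np.array([mx,my])+s_.min()*np.array([vx,vy]),np.array([mx,my])+s_.max()*np.array([vx,vy])))
    return out
E
python3 - <<'E'
from h import *
import pickle
np.set_printoptions(precision=4,suppress=True)
c=pickle.load(open("top0.pkl","rb")); s=pickle.load(open("side0.pkl","rb"))
for n,cc,b in(("top",c,(195,155,300,215)),("side",s,(210,195,290,255))):
    for o in levers(cc,b): print(n,*o)
for n,u,v,z in(("post",248,188,.1),("dish",210,232,.016),("burner",285,140,0.01),("jar",388,147,.125),("marker0",314,222,.015),("marker1",326,261,.015),("air",385,206,.1)): print(n,ray(c,u,v,z))
i=cv2.resize(c["color"][120:280,180:340],None,fx=5,fy=5,interpolation=cv2.INTER_CUBIC)[:600]
cv2.imwrite("pics/topz.png",i)
i=cv2.resize(s["color"][160:280,200:360],None,fx=5,fy=5,interpolation=cv2.INTER_CUBIC)
cv2.imwrite("pics/sidez.png",i)
E
```

```text
top 157 [215.2102 176.535 ] [0.5953 0.291 ] 58.993324 [0.5724 0.253 ] [0.618  0.3289]
top 163 [271.9632 193.8466] [0.5435 0.1374] 50.91459 [0.5148 0.1021] [0.5726 0.1732]
side 160 [268.625 209.9  ] [0.5429 0.1446] 51.197647 [0.5109 0.1049] [0.5707 0.1793]
side 158 [232.8544 240.3165] [0.5924 0.2985] 59.34454 [0.5686 0.2583] [0.6147 0.336 ]
post [0.5631 0.2038 0.1   ]
dish [0.4445 0.3249 0.016 ]
burner [0.7105 0.0978 0.01  ]
jar [ 0.6616 -0.1812  0.125 ]
marker0 [0.4653 0.0198 0.015 ]
marker1 [ 0.3509 -0.0116  0.015 ]
air [ 0.5026 -0.1719  0.1   ]
```

View pics/topz.png

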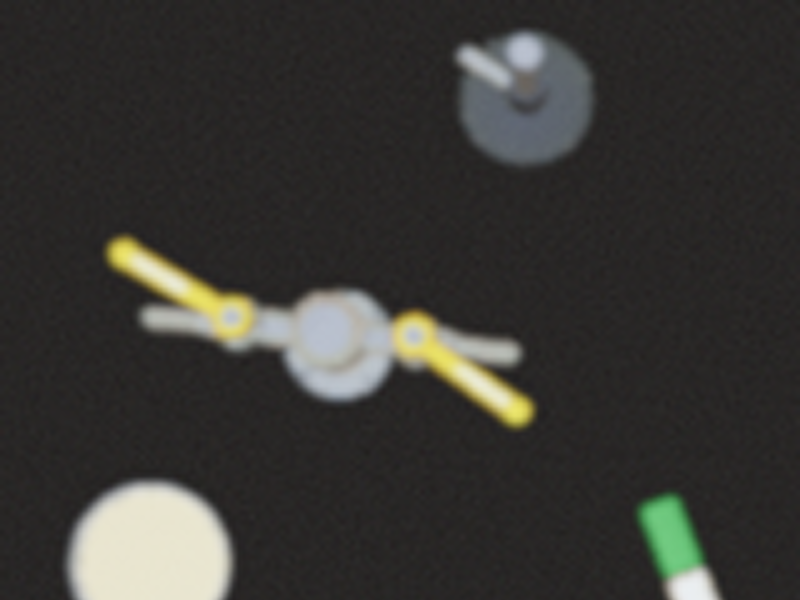

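View pics/sidez.png

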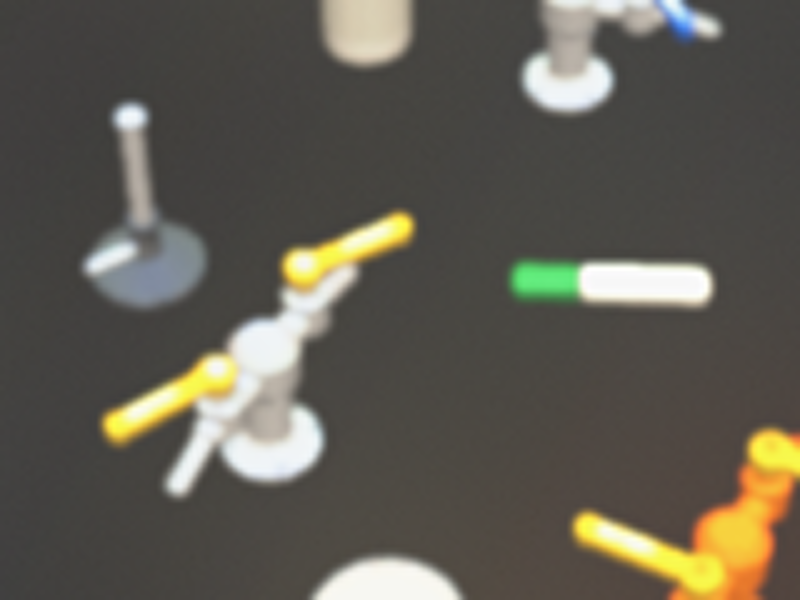

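The top view puts the left hub at about px (226.2,183.2) and the right hub at (262.6,187.0). Both levers are roughly half open. Next I'll compute the hubs, axis and angles.

```bash
python3 - <<'E'
from h import *
import pickle
np.set_printoptions(precision=4,suppress=True)
c=pickle.load(open("top0.pkl","rb")); s=pickle.load(open("side0.pkl","rb"))
# topz offset (180,120)/5 ; sidez (200,160)/5 ; resize centre shift -0.4
f=lambda u,v,ox,oy:((u+.5)/5-.5+ox,(v+.5)/5-.5+oy)
for n,cc,o,pts in(("top",c,(180,120),dict(L=(231,316),R=(413,335),LT=(122,252),RT=(518,411),post=(333,330),nozL=(148,317),nozR=(515,352))),
  ("side",s,(200,160),dict(L=(216,374),R=(303,266),LT=(118,427),RT=(401,227)))):
    P={k:ray(cc,*f(*p,*o),0.09 if 'noz' in k else .1 if k=='post' else .119) for k,p in pts.items()}
    for k,v in P.items(): print(n,k,v)
    d=P['L']-P['R']; print("hub dist",np.linalg.norm(d),"mid",(P['L']+P['R'])/2,"phi_left",np.degrees(np.arctan2(d[1],d[0])))
    for k in'LR':
        d=P[k+'T']-P[k]; print(k,"len",np.linalg.norm(d),"ang",np.degrees(np.arctan2(d[1],d[0])))
E
```

```text
top L [0.5774 0.2626 0.119 ]
top R [0.5641 0.1635 0.119 ]
top LT [0.6142 0.3215 0.119 ]
top RT [0.521  0.1075 0.119 ]
top post [0.5699 0.2086 0.1   ]
top nozL [0.5811 0.3126 0.09  ]
top nozR [0.5556 0.1084 0.09  ]
hub dist 0.09995923905749342 mid [0.5707 0.213  0.119 ] phi_left 82.37786860903466
L len 0.06947568145729724 ang 57.97801735588387
R len 0.07070114415724586 ang -127.556088768577
side L [0.5755 0.2662 0.119 ]
side R [0.5629 0.165  0.119 ]
side LT [0.6114 0.3244 0.119 ]
side RT [0.5189 0.1112 0.119 ]
hub dist 0.10198924357410842 mid [0.5692 0.2156 0.119 ] phi_left 82.91475350367534
L len 0.06845870422687368 ang 58.33870369621464
R len 0.06941602616460398 ang -129.30730450701984
```

```bash
cat >> h.py <<'E'
from scipy.spatial.transform import Rotation as Ro
HUB=dict(L=np.array([.5765,.264]),R=np.array([.5635,.164])); SH=dict(L=-7.4,R=172.6)
def tgt(k,th,off,r=.052,z=.101):
    "finger centre in world, tool-x yaw, for lever k at angle th deg, off from its centre line"
    a=np.radians(th);p=HUB[k]+r*np.array([np.cos(a),np.sin(a)])+off*np.array([-np.sin(a),np.cos(a)])
    return np.array([*p,z]), th+(90 if k=='L' else -90)
def rel(p0,R0,p,psi):
    a=np.radians(psi);x=np.array([np.cos(a),np.sin(a),0]);zz=np.array([0,0,-1.])
    R=Ro.from_matrix(np.c_[x,np.cross(zz,x),zz])
    return R0.inv().apply(p-p0)/.2, (R0.inv()*R).as_rotvec()/(np.pi/2)
def cur():
    from bench import arm
    s=arm.read_state(); q=s["tool_rot"]; R0=Ro.from_quat([q[1],q[2],q[3],q[0]]); x=R0.as_matrix()[:,0]
    print("t",s["time_s"],"pos",s["position"].round(4),"psi",np.degrees(np.arctan2(x[1],x[0])).round(1),"F",s["contact_force"].round(1),"q",s["qpos"].round(2),"w",round(s["width"],3))
    return s["position"],R0
np.set_printoptions(precision=4,suppress=True)
E
python3 - <<'E'
from h import *
p,R=cur()
print(tgt('R',231.6,.036),tgt('L',58.2,.036))
for q,psi in(((.34,-.50,.215),15),((.50,-.36,.215),60)): print(rel(p,R,np.array(q),psi))
E
```

```text
t 0.1 pos [ 0.173  -0.626   0.2137] psi 15.5 F [-0.1  1.  -0.5] q [ 1.26  0.47 -0.01  1.6   0.01  1.07 -0.06] w 0.999
(array([0.5594, 0.1009, 0.101 ]), 141.6) (array([0.5733, 0.3272, 0.101 ]), 148.2)
(array([ 0.9725, -0.3849, -0.0058]), array([-0.001 ,  0.0001,  0.005 ]))
(array([ 1.9301, -0.8464, -0.0052]), array([-0.001 , -0.0003, -0.495 ]))
```

>>> play_rows([
  {"offset": [0.5, -0.2, 0], "rot": [0, 0, -0.1], "gripper": 1},
  {"offset": [0.98, -0.4, -0.05], "rot": [0, 0, -0.4], "gripper": 1},
  {"offset": [0.98, -0.4, -0.05], "rot": [0, 0, -0.4], "gripper": 1},
  {"offset": [0.98, -0.4, -0.05], "rot": [0, 0, -0.4], "gripper": 1},
  {"offset": [0.98, -0.4, -0.05], "rot": [0, 0, -0.4], "gripper": 1},
  {"offset": [0.98, -0.4, -0.05], "rot": [0, 0, -0.4], "gripper": 1},
  {"offset": [0.98, -0.4, -0.05], "rot": [0, 0, -0.4], "gripper": 1},
], force=20)

```text
time_s: 0.8
position: [0.3392, -0.4982, 0.2242]
tool_rot: [-0.0, 0.901, 0.433, -0.001]
contact_force: [-1.4, -0.5, -0.4]
width: 0.412
```

```bash
python3 - <<'E'
from h import *
p,R=cur()
print(rel(p,R,np.array((.5,-.36,.22)),90))
print(rel(p,R,np.array((.52,-.33,.22)),90))
E
```

```text
t 0.8 pos [ 0.3392 -0.4982  0.2242] psi 51.3 F [-1.4 -0.5 -0.4] q [ 1.07  0.39 -0.2   1.7   0.09  1.06  0.17] w 0.412
(array([1.0419, 0.1952, 0.0197]), array([-0.0008,  0.0005, -0.4301]))
(array([1.2215, 0.1794, 0.0195]), array([-0.0008,  0.0005, -0.4301]))
```

>>> play_rows([
  {"offset": [1, 0.2, 0], "rot": [0, 0, -0.45], "gripper": 1},
  {"offset": [1, 0.2, 0], "rot": [0, 0, -0.45], "gripper": 1},
  {"offset": [1, 0.2, 0], "rot": [0, 0, -0.45], "gripper": 1},
  {"offset": [1, 0.2, 0], "rot": [0, 0, -0.45], "gripper": 1},
  {"offset": [1, 0.2, 0], "rot": [0, 0, -0.45], "gripper": 1},
  {"offset": [1, 0.2, 0], "rot": [0, 0, -0.45], "gripper": 1},
  {"offset": [1, 0.2, 0], "rot": [0, 0, -0.45], "gripper": 1},
])

```text
time_s: 1.5
position: [0.4945, -0.3685, 0.2239]
tool_rot: [-0.0, 0.698, 0.716, -0.001]
contact_force: [-0.4, 0.0, -0.8]
width: 0.004
```

```bash
python3 - <<'E'
from h import *
p,R=cur()
print(rel(p,R,np.array((.56,-.16,.22)),120))
print(rel(p,R,np.array((.56,0.10,.22)),141.6))
E
```

```text
t 1.5 pos [ 0.4945 -0.3685  0.2239] psi 91.5 F [-0.4  0.  -0.8] q [ 0.89  0.44 -0.4   1.66  0.19  1.08  0.46] w 0.004
(array([1.0332, 0.355 , 0.0183]), array([-0.0012,  0.0001, -0.3164]))
(array([2.3328, 0.3896, 0.0175]), array([-0.0013, -0.0001, -0.5564]))
```

>>> play_rows([
  {"offset": [1, 0.36, 0], "rot": [0, 0, -0.3], "gripper": 1},
  {"offset": [1, 0.36, 0], "rot": [0, 0, -0.3], "gripper": 1},
  {"offset": [1, 0.36, 0], "rot": [0, 0, -0.3], "gripper": 1},
  {"offset": [1, 0.36, 0], "rot": [0, 0, -0.3], "gripper": 1},
  {"offset": [1, 0.36, 0], "rot": [0, 0, -0.3], "gripper": 1},
  {"offset": [1, 0.36, 0], "rot": [0, 0, -0.3], "gripper": 1},
])

```text
time_s: 2.1
position: [0.5617, -0.1633, 0.2246]
tool_rot: [0.0, 0.508, 0.861, -0.0]
contact_force: [0.1, -0.1, 0.2]
width: 0.005
```

```bash
python3 - <<'E'
from h import *
p,R=cur()
print(rel(p,R,np.array((.5594,-.03,.22)),130))
print(rel(p,R,np.array((.5594,0.101,.22)),141.6))
E
```

```text
t 2.1 pos [ 0.5617 -0.1633  0.2246] psi 118.9 F [ 0.1 -0.1  0.2] q [ 0.67  0.42 -0.57  1.73  0.25  1.07  0.52] w 0.005
(array([0.589 , 0.3118, 0.0226]), array([-0.0003,  0.0002, -0.1234]))
(array([1.1625, 0.6283, 0.0223]), array([-0.0003,  0.0001, -0.2523]))
```

>>> play_rows([
  {"offset": [1, 0.54, 0], "rot": [0, 0, -0.25], "gripper": 1},
  {"offset": [1, 0.54, 0], "rot": [0, 0, -0.25], "gripper": 1},
  {"offset": [1, 0.54, 0], "rot": [0, 0, -0.25], "gripper": 1},
  {"offset": [1, 0.54, 0], "rot": [0, 0, -0.25], "gripper": 1},
  {"offset": [1, 0.54, 0], "rot": [0, 0, -0.25], "gripper": 1},
  {"offset": [1, 0.54, 0], "rot": [0, 0, -0.25], "gripper": 1},
])

```text
time_s: 2.7
position: [0.5595, 0.0649, 0.2247]
tool_rot: [0.0, 0.33, 0.944, 0.0]
contact_force: [-0.8, -0.6, -0.4]
width: 0.004
```

```bash
python3 - <<'E'
from h import *
p,R=cur()
print(rel(p,R,*tgt('R',231.6,.036)))
E
```

```text
t 2.7 pos [0.5595 0.0649 0.2247] psi 141.5 F [-0.8 -0.6 -0.4] q [ 0.39  0.41 -0.72  1.77  0.31  1.07  0.46] w 0.004
(array([0.1125, 0.1402, 0.6184]), array([ 0.0002, -0.    , -0.0015]))
```

>>> play_rows([
  {"offset": [0.1, 0.14, 0], "rot": [0, 0, 0], "gripper": 1},
  {"offset": [0.1, 0.14, 0.25], "rot": [0, 0, 0], "gripper": 1},
  {"offset": [0.1, 0.14, 0.45], "rot": [0, 0, 0], "gripper": 1},
  {"offset": [0.1, 0.14, 0.62], "rot": [0, 0, 0], "gripper": 1},
  {"offset": [0.1, 0.14, 0.62], "rot": [0, 0, 0], "gripper": 1},
])

```text
time_s: 3.2
position: [0.5589, 0.0924, 0.0958]
tool_rot: [-0.004, 0.333, 0.943, -0.003]
contact_force: [0.7, 0.1, 0.1]
width: 0.006
```

```bash
python3 - <<'E'
from h import *
from bench import capture
p,R=cur()
for th,o in((231.6,.016),(225,.016),(219,.016),(213,.016),(207,.016),(201,.016),(195,.016),(189,.016),(183,.016),(177,.016),(172.6,.016),(172.6,.012)): print(th,*rel(p,R,*tgt('R',th,o)))
for n,b in(("top",(180,120,340,240)),("side",(200,160,360,280))):
    c=capture(n);i=cv2.resize(c["color"][b[1]:b[3],b[0]:b[2]],None,fx=2.5,fy=2.5,interpolation=2); cv2.imwrite(f"pics/{n}1.png",i)
cv2.imwrite("pics/both1.png",np.hstack([cv2.imread("pics/top1.png"),cv2.imread("pics/side1.png")]))
E
```

```text
t 3.2 pos [0.5589 0.0924 0.0958] psi 141.1 F [0.7 0.1 0.1] q [ 0.26  0.58 -0.63  1.86  0.45  0.85  0.29] w 0.006
231.6 [ 0.1245  0.0335 -0.0258] [-0.0055 -0.0029 -0.0059]
225 [ 0.1549  0.0257 -0.0256] [-0.0057 -0.0026  0.0675]
219 [ 0.1831  0.0217 -0.0254] [-0.0058 -0.0023  0.1341]
213 [ 0.2115  0.0207 -0.0253] [-0.006  -0.002   0.2008]
207 [ 0.2399  0.0227 -0.0252] [-0.0061 -0.0017  0.2675]
201 [ 0.268   0.0276 -0.0251] [-0.0062 -0.0014  0.3341]
195 [ 0.2954  0.0355 -0.0251] [-0.0063 -0.0011  0.4008]
189 [ 0.3218  0.0461 -0.025 ] [-0.0064 -0.0007  0.4675]
183 [ 0.3469  0.0595 -0.025 ] [-0.0064 -0.0004  0.5341]
177 [ 0.3705  0.0754 -0.0251] [-0.0065 -0.0001  0.6008]
172.6 [ 0.3867  0.0886 -0.0251] [-0.0065  0.0002  0.6497]
172.6 [ 0.3972  0.1056 -0.0252] [-0.0065  0.0002  0.6497]
```

View pics/both1.png

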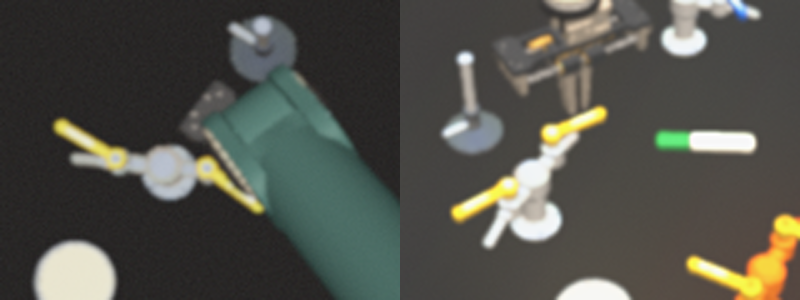

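The gripper stands beside the right lever without touching it, on the side away from its stop. I'll sweep it clockwise.

>>> play_rows([
  {"offset": [0.06, 0.03, -0.01], "rot": [0, 0, 0], "gripper": 1},
  {"offset": [0.12, 0.03, -0.01], "rot": [0, 0, 0], "gripper": 1},
  {"offset": [0.155, 0.026, -0.01], "rot": [0, 0, 0.0675], "gripper": 1},
  {"offset": [0.183, 0.022, -0.01], "rot": [0, 0, 0.134], "gripper": 1},
  {"offset": [0.212, 0.021, -0.01], "rot": [0, 0, 0.2], "gripper": 1},
  {"offset": [0.24, 0.023, -0.01], "rot": [0, 0, 0.267], "gripper": 1},
  {"offset": [0.268, 0.028, -0.01], "rot": [0, 0, 0.334], "gripper": 1},
  {"offset": [0.268, 0.028, -0.01], "rot": [0, 0, 0.334], "gripper": 1},
])

```text
time_s: 4.1
position: [0.5246, 0.1363, 0.1049]
tool_rot: [0.003, 0.564, 0.826, 0.001]
contact_force: [3.3, -2.9, 0.5]
width: 0.004
```

```bash
python3 - <<'E'
from h import *
p,R=cur()
d=p[:2]-HUB['R'];a=np.radians(201);print("local r,off at 201",d@[np.cos(a),np.sin(a)],d@[-np.sin(a),np.cos(a)])
for th,o in((201,.016),(195,.016),(189,.016),(183,.016),(177,.016),(172.6,.016),(172.6,.012),(172.6,.009)): print(th,*rel(p,R,*tgt('R',th,o)))
E
```

```text
t 4.1 pos [0.5246 0.1363 0.1049] psi 111.3 F [ 3.3 -2.9  0.5] q [ 0.11  0.5  -0.53  1.93  0.35  0.8  -0.25] w 0.004
local r,off at 201 0.04619035408335237 0.011905272392578643
201 [-0.0203 -0.0293  0.0195] [0.0035 0.0019 0.0033]
195 [ 0.0074 -0.0361  0.0194] [0.0036 0.0018 0.07  ]
189 [ 0.0356 -0.0399  0.0193] [0.0037 0.0016 0.1367]
183 [ 0.0641 -0.0408  0.0192] [0.0038 0.0014 0.2033]
177 [ 0.0925 -0.0387  0.0191] [0.0039 0.0012 0.27  ]
172.6 [ 0.1131 -0.0353  0.0191] [0.0039 0.001  0.3189]
172.6 [ 0.1306 -0.0257  0.0191] [0.0039 0.001  0.3189]
172.6 [ 0.1438 -0.0185  0.0191] [0.0039 0.001  0.3189]
```

>>> play_rows([
  {"offset": [0.02, -0.03, 0.015], "rot": [0, 0, 0.07], "gripper": 1},
  {"offset": [0.05, -0.03, 0.015], "rot": [0, 0, 0.137], "gripper": 1},
  {"offset": [0.075, -0.03, 0.015], "rot": [0, 0, 0.203], "gripper": 1},
  {"offset": [0.1, -0.03, 0.015], "rot": [0, 0, 0.27], "gripper": 1},
  {"offset": [0.12, -0.028, 0.015], "rot": [0, 0, 0.32], "gripper": 1},
  {"offset": [0.13, -0.025, 0.015], "rot": [0, 0, 0.32], "gripper": 1},
  {"offset": [0.14, -0.02, 0.015], "rot": [0, 0, 0.32], "gripper": 1},
])

```text
time_s: 4.8
position: [0.5099, 0.1554, 0.1012]
tool_rot: [0.004, 0.752, 0.659, -0.002]
contact_force: [0.4, -17.5, 5.9]
width: 0.002
```

```bash
cat > look.py <<'E'
from h import *
from bench import capture
import sys
p,R=cur(); k=sys.argv[2]
d=p[:2]-HUB[k];a=np.radians(SH[k]);print("local r,off at shut",d@[np.cos(a),np.sin(a)],d@[-np.sin(a),np.cos(a)])
im=[]
for n,b in(("top",(180,120,340,240)),("side",(200,160,360,280))):
    c=capture(n); im.append(cv2.resize(c["color"][b[1]:b[3],b[0]:b[2]],None,fx=2.5,fy=2.5,interpolation=2))
    for o in levers(c,(195,155,300,215) if n=="top" else (210,195,290,255)): print(n,o[0],*o[2:])
cv2.imwrite(f"pics/both{sys.argv[1]}.png",np.hstack(im))
E
python3 look.py 2 R
```

```text
t 4.8 pos [0.5099 0.1554 0.1012] psi 82.5 F [  0.4 -17.5   5.9] q [-0.03  0.47 -0.42  1.96  0.28  0.77 -0.73] w 0.002
local r,off at shut 0.052035692212653445 0.015396225656936787
top 157 [0.5953 0.291 ] 58.993324 [0.5724 0.253 ] [0.618  0.3289]
side 153 [0.531  0.1734] -11.932123 [0.4814 0.1839] [0.5778 0.1636]
side 161 [0.5925 0.2989] 59.266342 [0.5684 0.2585] [0.6146 0.3361]
```

View pics/both2.png

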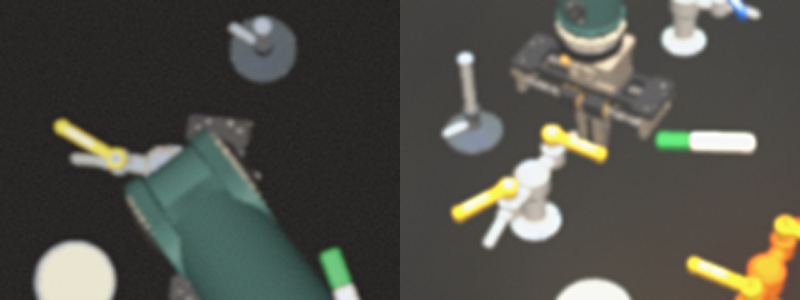

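The force rose to 17 N, against about 4 N of friction, and the lever is where its stop should be. One more small push will confirm it before I back off.

>>> play_rows([
  {"offset": [0.015, 0, 0], "rot": [0, 0, 0], "gripper": 1},
  {"offset": [0.025, 0, 0], "rot": [0, 0, 0], "gripper": 1},
  {"offset": [0.025, 0, 0], "rot": [0, 0, 0], "gripper": 1},
])

```text
time_s: 5.2
position: [0.5099, 0.1557, 0.1011]
tool_rot: [0.005, 0.753, 0.658, -0.005]
contact_force: [-1.3, -24.0, 11.7]
width: 0.005
```

```bash
python3 look.py 3 R
```

```text
t 5.2 pos [0.5099 0.1557 0.1011] psi 82.3 F [ -1.3 -24.   11.7] q [-0.03  0.47 -0.41  1.95  0.28  0.78 -0.74] w 0.005
local r,off at shut 0.05210565324307836 0.015090156175409205
top 157 [0.5953 0.291 ] 58.993324 [0.5724 0.253 ] [0.618  0.3289]
side 153 [0.5314 0.1736] -11.71417 [0.4837 0.1835] [0.5779 0.164 ]
side 159 [0.5924 0.2988] 59.052055 [0.5683 0.2586] [0.6147 0.336 ]
```

It's on the stop: 5 mm more command gave 0.3 mm of motion at 24 N. Back off and rise.

>>> play_rows([
  {"offset": [-0.1, 0, 0], "rot": [0, 0, 0], "gripper": 1},
  {"offset": [-0.2, 0, 0], "rot": [0, 0, 0], "gripper": 1},
  {"offset": [-0.2, 0, -0.25], "rot": [0, 0, 0], "gripper": 1},
  {"offset": [-0.2, 0, -0.5], "rot": [0, 0, 0], "gripper": 1},
  {"offset": [-0.2, 0, -0.6], "rot": [0, 0, 0], "gripper": 1},
  {"offset": [-0.2, 0, -0.6], "rot": [0, 0, 0], "gripper": 1},
])

```text
time_s: 5.9
position: [0.5061, 0.1277, 0.2244]
tool_rot: [0.002, 0.751, 0.66, 0.004]
contact_force: [-0.6, 0.5, 0.4]
width: 0.006
```

```bash
python3 - <<'E'
from h import *
p,R=cur()
q,psi=tgt('L',58.2,.038); q[2]=.22
print(rel(p,R,q,psi))
E
```

```text
t 5.9 pos [0.5061 0.1277 0.2244] psi 82.7 F [-0.6  0.5  0.4] q [ 0.09  0.28 -0.48  1.89  0.15  1.   -0.58] w 0.006
(array([1.0359, 0.1967, 0.0265]), array([ 0.0059,  0.0018, -0.7282]))
```

>>> play_rows([
  {"offset": [1, 0.2, 0.02], "rot": [0.005, 0, -0.73], "gripper": 1},
  {"offset": [1, 0.2, 0.02], "rot": [0.005, 0, -0.73], "gripper": 1},
  {"offset": [1, 0.2, 0.02], "rot": [0.005, 0, -0.73], "gripper": 1},
  {"offset": [1, 0.2, 0.02], "rot": [0.005, 0, -0.73], "gripper": 1},
  {"offset": [1, 0.2, 0.02], "rot": [0.005, 0, -0.73], "gripper": 1},
  {"offset": [1, 0.2, 0.02], "rot": [0.005, 0, -0.73], "gripper": 1},
  {"offset": [1, 0.2, 0.02], "rot": [0.005, 0, -0.73], "gripper": 1},
  {"offset": [1, 0.2, 0.02], "rot": [0.005, 0, -0.73], "gripper": 1},
  {"offset": [1, 0.2, 0.02], "rot": [0.005, 0, -0.73], "gripper": 1},
  {"offset": [1, 0.2, 0.02], "rot": [0.005, 0, -0.73], "gripper": 1},
])

```text
time_s: 6.9
position: [0.5692, 0.3193, 0.2151]
tool_rot: [-0.003, 0.274, 0.962, -0.003]
contact_force: [0.5, 0.7, 0.1]
width: 0.004
```

```bash
python3 look.py 4 L; python3 - <<'E'
from h import *
p,R=cur()
print(rel(p,R,*tgt('L',58.2,.036)))
E
```

```text
t 6.9 pos [0.5692 0.3193 0.2151] psi 148.2 F [0.5 0.7 0.1] q [-0.08  0.59 -0.71  1.55  0.4   1.16  0.15] w 0.004
local r,off at shut -0.014416298055449132 0.053935003109682106
top 83 [0.591  0.2768] 59.589252 [0.5758 0.251 ] [0.6065 0.3032]
top 146 [0.5375 0.1666] -6.6338553 [0.4926 0.1719] [0.5769 0.1621]
side 152 [0.5307 0.1735] -11.219052 [0.4813 0.1833] [0.5779 0.1641]
side 163 [0.5925 0.2989] 59.444355 [0.5686 0.2584] [0.6145 0.3362]
t 7.0 pos [0.5695 0.3193 0.2154] psi 148.2 F [0.2 0.2 0.1] q [-0.08  0.59 -0.71  1.55  0.4   1.16  0.15] w 0.009
(array([0.0022, 0.0472, 0.5718]), array([-0.0042, -0.0025,  0.0003]))
```

View pics/both4.png

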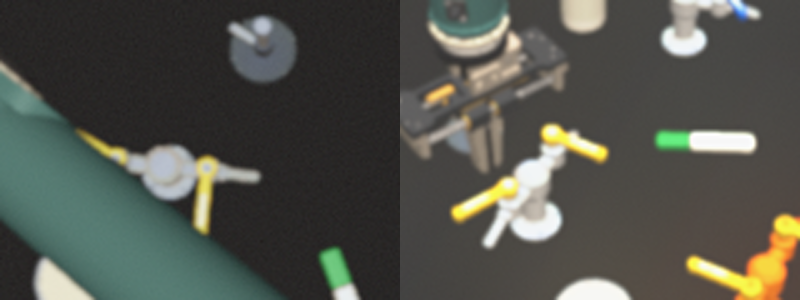

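The right lever is square across its nozzle (top view, near px (205,195)). Next, descend beside the left lever.

>>> play_rows([
  {"offset": [0, 0.045, 0.1], "rot": [0, 0, 0], "gripper": 1},
  {"offset": [0, 0.045, 0.3], "rot": [0, 0, 0], "gripper": 1},
  {"offset": [0, 0.045, 0.45], "rot": [0, 0, 0], "gripper": 1},
  {"offset": [0, 0.045, 0.57], "rot": [0, 0, 0], "gripper": 1},
  {"offset": [0, 0.045, 0.57], "rot": [0, 0, 0], "gripper": 1},
  {"offset": [0, 0.045, 0.57], "rot": [0, 0, 0], "gripper": 1},
])

```text
time_s: 7.6
position: [0.5739, 0.3268, 0.102]
tool_rot: [-0.003, 0.273, 0.962, -0.002]
contact_force: [-0.1, -0.2, -0.1]
width: 0.004
```

```bash
python3 look.py 5 L; python3 - <<'E'
from h import *
p,R=cur()
for th,o in((58.2,.016),(52,.016),(46,.016),(40,.016),(34,.016),(28,.016),(22,.016),(16,.016)): print(th,*rel(p,R,*tgt('L',th,o)))
E
```

```text
t 7.6 pos [0.5739 0.3268 0.102 ] psi 148.3 F [-0.1 -0.2 -0.1] q [-0.13  0.72 -0.65  1.62  0.49  0.98  0.08] w 0.004
local r,off at shut -0.010712552856032436 0.06198263501529438
top 107 [0.5501 0.1647] -5.635071 [0.5169 0.168 ] [0.5768 0.1621]
side 94 [0.512  0.1775] -9.150695 [0.4813 0.1825] [0.5525 0.171 ]
side 35 [0.5709 0.2719] 89.37053 [0.5707 0.2584] [0.571  0.2844]
side 46 [0.6086 0.3261] -60.96393 [0.6019 0.338 ] [0.6152 0.3142]
t 7.7 pos [0.5747 0.3274 0.1034] psi 148.3 F [ 0.5  0.1 -1. ] q [-0.13  0.72 -0.65  1.62  0.49  0.98  0.08] w 0.008
58.2 [-0.0947 -0.0045  0.0117] [-0.0024 -0.0018  0.0009]
52 [-0.1232  0.0026  0.0116] [-0.0025 -0.0017  0.0698]
46 [-0.1515  0.0064  0.0115] [-0.0026 -0.0015  0.1364]
40 [-0.1799  0.0073  0.0114] [-0.0027 -0.0014  0.2031]
34 [-0.2083  0.0053  0.0113] [-0.0027 -0.0012  0.2698]
28 [-0.2363  0.0002  0.0113] [-0.0028 -0.0011  0.3364]
22 [-0.2637 -0.0077  0.0112] [-0.0029 -0.001   0.4031]
16 [-0.2901 -0.0184  0.0112] [-0.0029 -0.0008  0.4697]
```

View pics/both5.png

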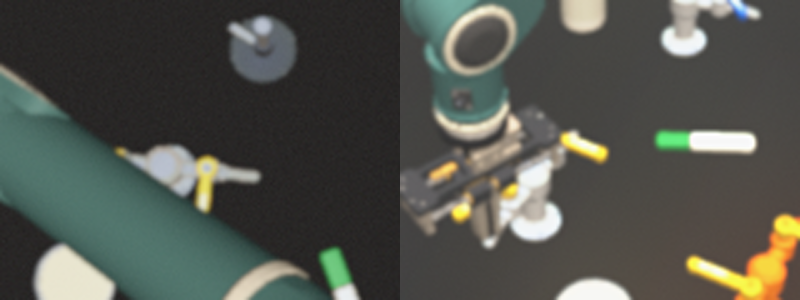

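The fingers are down on the far side of the left lever, and the gripper body is about 70 mm above the levers. I'll sweep clockwise.

>>> play_rows([
  {"offset": [-0.05, 0, 0.01], "rot": [0, 0, 0], "gripper": 1},
  {"offset": [-0.095, 0, 0.01], "rot": [0, 0, 0], "gripper": 1},
  {"offset": [-0.123, 0.003, 0.01], "rot": [0, 0, 0.07], "gripper": 1},
  {"offset": [-0.152, 0.006, 0.01], "rot": [0, 0, 0.136], "gripper": 1},
  {"offset": [-0.18, 0.007, 0.01], "rot": [0, 0, 0.203], "gripper": 1},
  {"offset": [-0.208, 0.005, 0.01], "rot": [0, 0, 0.27], "gripper": 1},
  {"offset": [-0.236, 0, 0.01], "rot": [0, 0, 0.336], "gripper": 1},
  {"offset": [-0.264, -0.008, 0.01], "rot": [0, 0, 0.403], "gripper": 1},
  {"offset": [-0.264, -0.008, 0.01], "rot": [0, 0, 0.403], "gripper": 1},
])

```text
time_s: 8.6
position: [0.6191, 0.2976, 0.1002]
tool_rot: [-0.002, 0.56, 0.829, -0.002]
contact_force: [-0.4, 1.6, -0.2]
width: 0.004
```

```bash
python3 - <<'E'
from h import *
p,R=cur()
for th,o in((22,.016),(16,.016),(10,.016),(4,.016),(-2,.016),(-7.4,.016),(-7.4,.012),(-7.4,.008)): print(th,*rel(p,R,*tgt('L',th,o)))
E
```

```text
t 8.6 pos [0.6191 0.2976 0.1002] psi 112.0 F [-0.4  1.6 -0.2] q [-0.17  0.71 -0.49  1.56  0.38  0.97 -0.39] w 0.004
22 [ 0.004  -0.0005 -0.0039] [-0.0034 -0.0001 -0.0006]
16 [-0.0236  0.0064 -0.0039] [-0.0034  0.      0.0661]
10 [-0.0518  0.0105 -0.0039] [-0.0034  0.0002  0.1328]
4 [-0.0802  0.0116 -0.004 ] [-0.0034  0.0004  0.1994]
-2 [-0.1087  0.0096 -0.0039] [-0.0034  0.0006  0.2661]
-7.4 [-0.1339  0.0054 -0.0039] [-0.0034  0.0007  0.3261]
-7.4 [-0.1514 -0.0044 -0.0039] [-0.0034  0.0007  0.3261]
-7.4 [-0.1688 -0.0142 -0.0038] [-0.0034  0.0007  0.3261]
```

>>> play_rows([
  {"offset": [-0.024, 0.006, 0], "rot": [0, 0, 0.066], "gripper": 1},
  {"offset": [-0.052, 0.01, 0], "rot": [0, 0, 0.133], "gripper": 1},
  {"offset": [-0.08, 0.012, 0], "rot": [0, 0, 0.2], "gripper": 1},
  {"offset": [-0.11, 0.01, 0], "rot": [0, 0, 0.266], "gripper": 1},
  {"offset": [-0.134, 0.005, 0], "rot": [0, 0, 0.326], "gripper": 1},
  {"offset": [-0.145, 0, 0], "rot": [0, 0, 0.326], "gripper": 1},
  {"offset": [-0.155, -0.005, 0], "rot": [0, 0, 0.326], "gripper": 1},
  {"offset": [-0.155, -0.005, 0], "rot": [0, 0, 0.326], "gripper": 1},
])

```text
time_s: 9.4
position: [0.6302, 0.2718, 0.1003]
tool_rot: [-0.002, 0.749, 0.663, 0.0]
contact_force: [4.5, 9.1, -3.3]
width: 0.003
```

```bash
python3 look.py 6 L
```

```text
t 9.4 pos [0.6302 0.2718 0.1003] psi 83.0 F [ 4.5  9.1 -3.3] q [-0.2   0.69 -0.38  1.57  0.29  0.94 -0.79] w 0.003
local r,off at shut 0.05228560787619979 0.01463119428632977
side 155 [0.5309 0.1734] -10.9874115 [0.4813 0.183 ] [0.5779 0.1642]
side 95 [0.5897 0.2671] -19.489265 [0.5626 0.2766] [0.6159 0.2578]
```

View pics/both6.png

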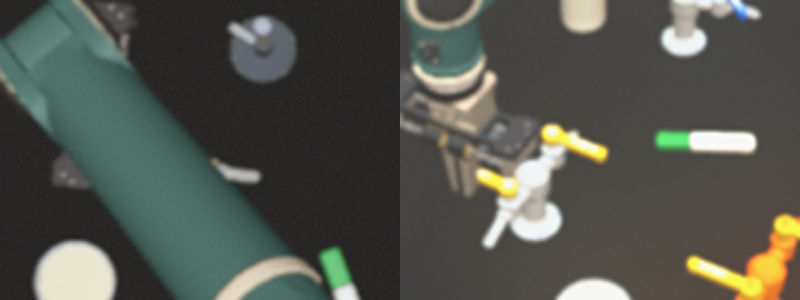

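Force is 9 N near the expected stop, so I'll push a little more and confirm.

>>> play_rows([
  {"offset": [-0.02, 0, 0], "rot": [0, 0, 0], "gripper": 1},
  {"offset": [-0.04, 0, 0], "rot": [0, 0, 0], "gripper": 1},
  {"offset": [-0.05, 0, 0], "rot": [0, 0, 0], "gripper": 1},
  {"offset": [-0.05, 0, 0], "rot": [0, 0, 0], "gripper": 1},
])

```text
time_s: 9.9
position: [0.6301, 0.2712, 0.1009]
tool_rot: [-0.005, 0.747, 0.664, 0.007]
contact_force: [11.5, 24.4, -12.8]
width: 0.004
```

```bash
python3 look.py 7 L
```

```text
t 9.9 pos [0.6301 0.2712 0.1009] psi 83.3 F [ 11.5  24.4 -12.8] q [-0.19  0.68 -0.38  1.58  0.28  0.93 -0.78] w 0.004
local r,off at shut 0.05225185759511725 0.014065599963470546
side 151 [0.5315 0.1731] -11.270108 [0.4832 0.1828] [0.5779 0.1639]
side 95 [0.5898 0.2664] -22.291567 [0.5629 0.2774] [0.6213 0.2535]
```

On the stop: 10 mm more command moved it 0.6 mm at 27 N. Back off, rise, and move the arm clear of the view.

>>> play_rows([
  {"offset": [0.05, 0, 0], "rot": [0, 0, 0], "gripper": 1},
  {"offset": [0.15, 0, 0], "rot": [0, 0, 0], "gripper": 1},
  {"offset": [0.15, 0, -0.25], "rot": [0, 0, 0], "gripper": 1},
  {"offset": [0.15, 0, -0.5], "rot": [0, 0, 0], "gripper": 1},
  {"offset": [0.15, 0, -0.75], "rot": [0, 0, 0], "gripper": 1},
  {"offset": [0.4, 0.5, -0.8], "rot": [0, 0, 0], "gripper": 1},
  {"offset": [0.7, 0.5, -0.8], "rot": [0, 0, 0], "gripper": 1},
  {"offset": [0.95, 0.5, -0.8], "rot": [0, 0, 0], "gripper": 1},
  {"offset": [0.95, 0.5, -0.8], "rot": [0, 0, 0], "gripper": 1},
  {"offset": [0.95, 0.5, -0.8], "rot": [0, 0, 0], "gripper": 1},
])

```text
time_s: 11.0
position: [0.7499, 0.4417, 0.2506]
tool_rot: [-0.003, 0.748, 0.664, -0.006]
contact_force: [-0.8, 2.0, -1.2]
width: 0.002
```

```bash
python3 look.py 8 L; python3 - <<'E'
from bench import capture
import cv2
cv2.imwrite("pics/topfull8.png",capture("top")["color"])
E
```

```text
t 11.0 pos [0.7499 0.4417 0.2506] psi 83.1 F [-0.8  2.  -1.2] q [-0.44  0.92 -0.36  0.77  0.28  1.5  -0.8 ] w 0.002
local r,off at shut 0.14904580025166994 0.19857625037227103
top 151 [0.6136 0.2572] -6.8566475 [0.5691 0.2626] [0.6536 0.2524]
top 163 [0.5328 0.1675] -7.6454554 [0.489  0.1734] [0.5769 0.1616]
side 151 [0.5312 0.1732] -11.184784 [0.4813 0.183 ] [0.5779 0.1639]
side 157 [0.6079 0.2641] -12.200659 [0.5621 0.2741] [0.655 0.254]
```

View pics/both8.png

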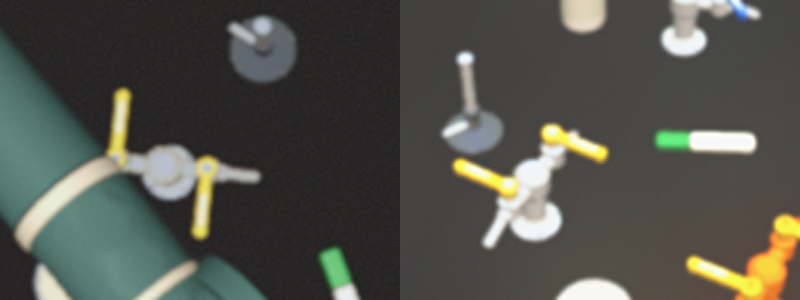

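View pics/topfull8.png

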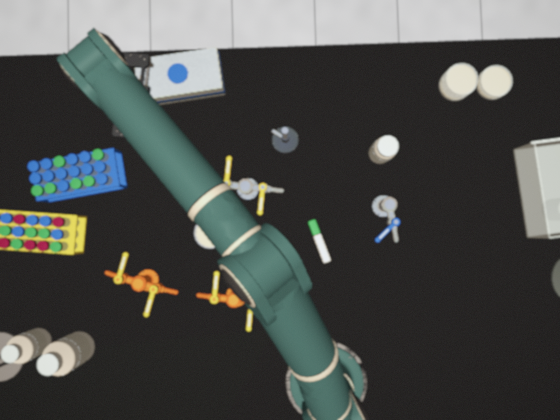

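Both levers are parallel at about −7°, matching the expected −7.4°. The burner, jar, marker and blue lever are at their original pixels. I'll hand it in.

```bash
python3 -c "
from bench import finish_job
print(finish_job())"
```

```text
the job is handed in; nothing more can be done
None
```

Both yellow gas cocks are shut. I pushed each lever clockwise onto its stop with the closed fingertips, without gripping it, then backed the arm off and handed the job in at about 11 s of the 45 s allowed.

- **Stops:** at the end, 5 mm (right lever) and 10 mm (left lever) of extra push moved the levers less than 1 mm. The total force was about 27–30 N, against about 4 N of lever friction.
- **Lever angles:** in the last top view the left lever's line lies at −6.9° and the right lever's at −7.6°. Square across the nozzles is −7.4°.
- **Disagreement:** the side view read about −11° and −12° for the same levers, 4–5° off. I put this down to the lever sides and hubs showing in that oblique view, and relied on the top view and the stop forces.
- **Surroundings:** by eye in the last views, the burner, jar, marker, blue air lever and orange look-alikes are where they started. The arm partly hid the dish in the last top view, but what showed of it had not moved. The fingers never went near it.
- **Clear of contact:** at hand-in the arm stood clear, and the wrist force was about 2 N, close to noise.

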